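Click the last pill flap shut and hold the re-arm key down

TASK

The week's pills are loaded: press the one organizer flap that still stands open down until it clicks shut and stays down by itself, and only then push the organizer's big blue key fully down with the gripper and hold it there, as the reminder re-arms on a long press of three seconds. The program finishes while still holding the key fully down. Press gently, no harder than the springs need, and leave the other things on the dresser where they stand.

Things in the scene. Friction and masses are not known exactly. Their poses are not given: they have to be found in the camera images.
- organizer: Stainless steel pill organizer, 104 (x) x 236 (y) x 44 mm, stuck fast to the dresser. Origin: centre of its underside; z up, y along the row of seven flaps (33 mm apart), +x towards their hinges. The 46 mm strip along its -x edge, top at 33 mm, is the reminder module: black fascia, blank display, blue key near its -y end. Six flaps are locked shut, tops 37.5 mm above the dresser.
- flap (a joint): Hinge angle of the one open flap, rad: 0 = shut, level with its neighbours; 0.95 = standing open (at the start). It may be any of the seven. Its over-centre spring pushes it open with up to 0.18 N m (4 to 8 N when pressed down) until it is below 0.2 rad; from there it snaps shut to 0 and holds itself shut with 0.09 N m. Pressing straight down on it about 30 mm from its hinge closes it.
- flap_edge (a point): Middle of the free edge of the open flap, on its outer face. The flap is a steel plate 31 mm wide, 54 mm long from hinge axis to this edge, 3 mm thick, with a 14 mm wide, 6 mm long thumb tab beyond the edge. Its axes are the flap's: x from edge to hinge, z out of the outer face.
- flap_hinge (a point): Middle of that flap's hinge axis, 36 mm above the dresser, with the organizer's axes (the hinge runs along y; the shut flap reaches from here towards -x). It does not move.
- key (a joint): Travel of the blue spring key, m: 0 = up, 0.006 = fully down at a hard stop. It goes straight down, needs 2.4 N to start and 7.2 N at the bottom, and springs back up when let go.
- key_top (a point): Centre of the top face of the blue key, 40 mm (along y) x 22 mm (along x), standing 11 mm above the module strip: 44 mm above the dresser when up and 38 mm when fully down. It lies at x = -31 mm, y = -78 mm in the organizer's frame.
- jar: Bystander: empty open amber glass jar with a short neck, 66 mm across, 78 mm tall; beside one end of the organizer. Origin: centre of its underside.
- figurine: Bystander: small painted ceramic Virgen de Guadalupe figurine with a gilt ray halo, 48 mm wide, 84 mm tall; beside the other end of the organizer. Origin: centre of its underside.
- comb: Bystander: green plastic comb 180 x 32 x 5 mm lying flat on the robot's side of the organizer. Origin: centre of its underside.
- glasses_case: Bystander: closed tortoiseshell glasses case with a brass spring clip, 160 x 64 x 38 mm, behind the organizer. Origin: centre of its underside.
- hairbrush: Bystander: wooden paddle hairbrush, 200 x 68 x 33 mm, to the left. Origin: on the dresser where handle and head meet.
- trinket_dish: Bystander: blue ceramic dish, 100 mm across, 22 mm tall, to the right. Origin: centre of its underside.
- lotion: Bystander: pink lotion bottle, 52 mm across, 125 mm tall, to the left. Origin: centre of its underside.

How it is judged:
On the way, in this order (a step that is already met when the one before it is completed fails the run):
1. the open flap is pressed shut and stays shut with nothing touching it (value of joint flap below 0.06 rad and contact force between the arm and flap below 0.3 N), for 0.3 s.
2. the key is held fully down for three seconds (value of joint key above 0.0045 m and contact force between the fingers and key above 3 N and value of joint flap below 0.06 rad), for 3 s.
At the end, for the whole second after the job is handed in: Through the last second the gripper's fingers press the blue key (over 3 N) and it is down by more than 4.5 of its 6 mm, while the flap is still shut (under 0.06 rad) (all of step 2); the arm keeps its last pose, push and grip.
It fails at once if the key is pressed (over 2 mm) while the flap is still open (over 0.15 rad) (value of joint key above 0.002 m and value of joint flap above 0.15 rad).
It fails at once if the organizer, its flap or its key is pushed harder than 30 N (contact force between the arm and organizer above 30 N or contact force between the arm and flap above 30 N or contact force between the arm and key above 30 N).
It fails at once if a bystander is shifted by more than 30 mm (distance of any of jar, figurine, comb, glasses_case, hairbrush, trinket_dish, lotion from where it was at the start of the episode above 0.03 m).
It fails at once if the jar, figurine or lotion bottle is tipped by more than 0.35 rad (angle between any of jar, figurine, lotion's own z axis and vertical above 0.35 rad).
It also fails if it takes over 42 s, if anything falls off the work surface, if the arm or the gripper's body presses on something with over 40 N, if the wrist force passes 120 N, or if a joint passes its speed limit or range.

ROBOT

A 6-joint arm with a two-finger parallel gripper is mounted at the origin on the work surface. World frame = base frame: x ahead of the robot, y to its left, z up, the work surface at z = 0. Lengths are in m, angles in rad, forces in N, time in s.
With the tool pointing down it reaches from about 0.35 to 1 m from the base axis. Payload 7.1 kg.
Tool frame: the origin (TCP) lies midway between the tips of the shut fingers; the grasp point (between the pads) lies 19 mm behind it (manip.pinch_z is the distance from the TCP to the grasp point, in m); z points along the fingers, y is the line along which they close (so a half turn about z gives the same grasp; the last joint's range is limited). The gripper opens to 85 mm and grips with 20 to 120 N. Pads are 22 mm wide; open, the fingers measure 114 mm over their backs; the gripper's body (76 mm by 85 mm) begins 54 mm behind the grasp point. The pads swing forward as they close: fully open they stand 13 mm farther back than shut.
Start: joints at [-1.207, 0.423, 1.63, -0, 1.089, -0.019], TCP at [0.233, -0.58, 0.231] pointing down, gripper open.
Joint ranges: [-3, 3], [-0.9, 2.11], [0.09, 2.58], [-1.31, 4.45], [0.11, 2.69], [-2.54, 2.54]. Speed limits (rad/s): [2.39, 2.39, 3.01, 3.14, 3.14, 3.14].

INTERFACE

Orientations are given as [roll, pitch, yaw] about the fixed x, y, z axes, in that order (R = Rz(yaw) Ry(pitch) Rx(roll)).
In Python, from workcell import readout, capture, camera_info, job_done, manip gives the robot as it stands. The module is installed in compiled form; this text tells all that it offers.
- The arm moves only by the shell command python3 -m crank 'ROWS' [FORCE]. ROWS is JSON, a list of rows, each a list of 3 entries, a list of its own where there are three numbers: the shift along the world's x, y, z in mm, then the turn, a rotation vector about the world's x, y, z in degrees, then the finger opening in mm, from 0 to 85.4. In form: [[[x, y, z], [ax, ay, az], hand], ...]. A call has 1 to 12 rows; each row shifts and turns the commanded pose from where the row before left it; what a row does not reach is not made up. A row lasts 1/12 s, in which the tool goes at most 41.7 mm and 7.16 degrees, less where a joint would pass 70% of its speed; a pose out of reach is approached as far as the arm can. A call is refused whole if a number of a shift passes 41.7 or a number of a turn 7.16, either way. A call with a gripper value outside its range is refused whole. The fingers move at their own pace and stop on an object; FORCE is the grip in N (left out, the last holds). Time passes only in rows, so rows that do not move let the fingers close. It gives the time, the measured TCP pose, the force, the opening and the grip force at its end, in the units of the state.
- readout.sense(): the state, without advancing time (a new reading comes with each control period).
- capture(name): name is "scene" or "side" or "wrist"; returns the picture (420x560x3 uint8, red, green, blue); there is no depth.
- camera_info(name): a dict with "fx", "fy", "cx", "cy" (pixels), "origin" and "orientation" of the camera in the world. Camera axes: x right, y up, looking along -z (the intrinsics and any distortion apply to the point x, -y, -z); pixel columns grow to the right and rows downward; lengths in m; the calibration is good to about 2 mm. A picture is of the moment at which its call begins: read the wrist's pose just before it. camera_info takes no time and is no camera call; for the wrist camera it gives the pose at the moment of the call.
- job_done(): hands the job in; it is judged then, once.
The state is a dict: "time_s": time; "q": joint angles; "dq": joint speeds; "tau": joint torques, N m; "tcp_pos": TCP position; "tool_rot": TCP orientation; "wrist_force": force on the tool from outside, world axes, zero at the start; "moment": the same for the moment, N m; "grip_width": opening from 0.0 (shut) to 1.0 (fully open); "finger_force": force on a finger pad.
Only numpy, scipy, OpenCV 4.12 (cv2) and the standard library are available. Lean on these libraries where they do the work, as an engineer would, in place of code of your own. Each camera call takes 0.05 s, during which the arm holds its last target. There are 200 camera calls.

## Working session

There is one attempt and no reset: what is moved stays moved. The work goes in short steps, Python scripts to look and compute and a shell command to move; the robot and the scene stay as the last step left them, time stands still between calls to the robot, and variables do not carry over. Pictures are saved under pics/ and viewed, at most 10 in all, crops included, and the job is handed in when it is done.

```bash
mkdir -p pics; python3 - <<'E'
from workcell import readout,capture,camera_info,manip
import cv2
for n in("scene","side"):
    cv2.imwrite(f"pics/{n}0.png",cv2.resize(capture(n),(784,588),interpolation=cv2.INTER_CUBIC)[:,:,::-1]); print(camera_info(n))
s=readout.sense();print(s)
E
```

```text
{'fx': 378.94426761274457, 'fy': 378.94426761274457, 'cx': 281.0671992622036, 'cy': 211.66410730171515, 'origin': array([1.11759745, 0.04586467, 0.91006249]), 'orientation': array([5.93182646e-01, 6.19258628e-04, 1.62751963e+00])}
{'fx': 408.8621230733999, 'fy': 408.8621230733999, 'cx': 283.0811167409974, 'cy': 208.44282743553424, 'origin': array([0.46865805, 0.8956344 , 0.91628624]), 'orientation': array([ 0.81880442,  0.012994  , -3.0881958 ])}
{'time_s': 0.1, 'q': array([-1.20699787e+00,  4.23766831e-01,  1.63059255e+00,  2.11323161e-05,
        1.08862269e+00, -1.90118344e-02]), 'dq': array([ 0.00108097, -0.00120539, -0.00208266,  0.0013252 , -0.00080877,
       -0.00024795]), 'tau': array([-1.49017655e-03, -5.58427978e+01, -2.82446229e+01, -4.84202621e-05,
        3.05001391e-03, -5.46695318e-06]), 'tcp_pos': array([ 0.23330371, -0.57929559,  0.23063019]), 'tool_rot': array([-3.14020385e+00, -4.51196366e-05,  3.82800451e-01]), 'wrist_force': array([ 0.07594632, -0.19664342,  0.21268414]), 'moment': array([ 0.0209142 , -0.02815602,  0.04425859]), 'finger_force': 0.0, 'grip_width': 1.0005099295012128}
```

View pics/scene0.png

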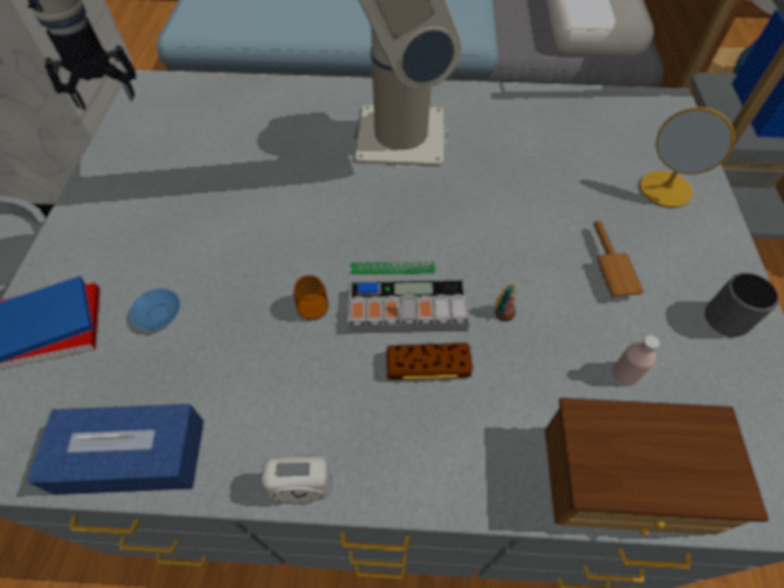

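View pics/side0.png

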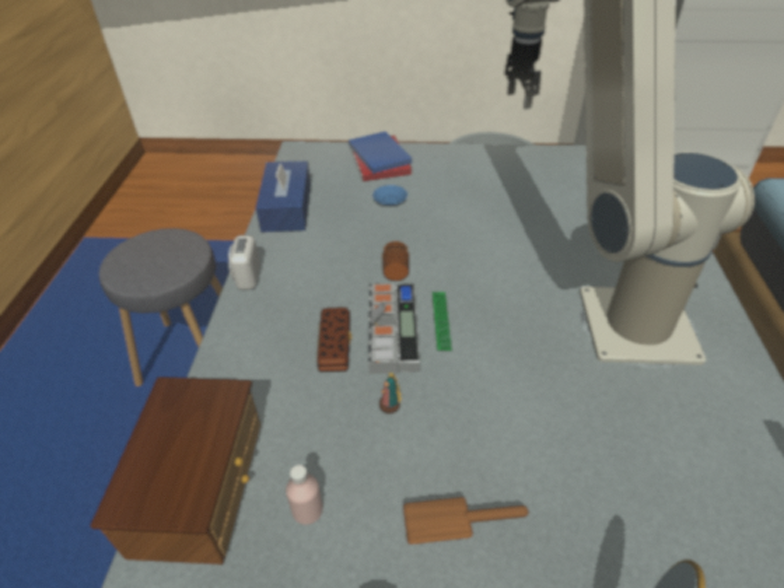

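The scene picture shows the organizer at about (408,305), with the key at (368,288), the jar at (311,297) and the figurine at (507,303). The open flap is probably the 4th one, near (408,308). I'll enlarge both views.

```bash
python3 - <<'E'
from workcell import capture
import cv2,numpy as np
a=capture("scene")[185:245,240:340]; b=capture("side")[195:270,235:335]
A=cv2.resize(a,None,fx=8,fy=8,interpolation=cv2.INTER_CUBIC)
B=cv2.resize(b,None,fx=8,fy=8,interpolation=cv2.INTER_CUBIC)
cv2.imwrite("pics/c1.png",A[:,:,::-1]);cv2.imwrite("pics/c2.png",B[:,:,::-1])
E
```

```text
(no output)
```

View pics/c1.png

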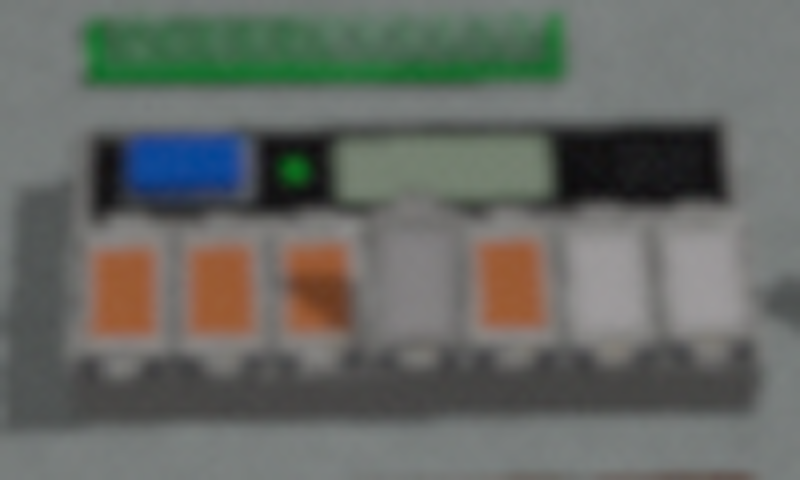

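View pics/c2.png

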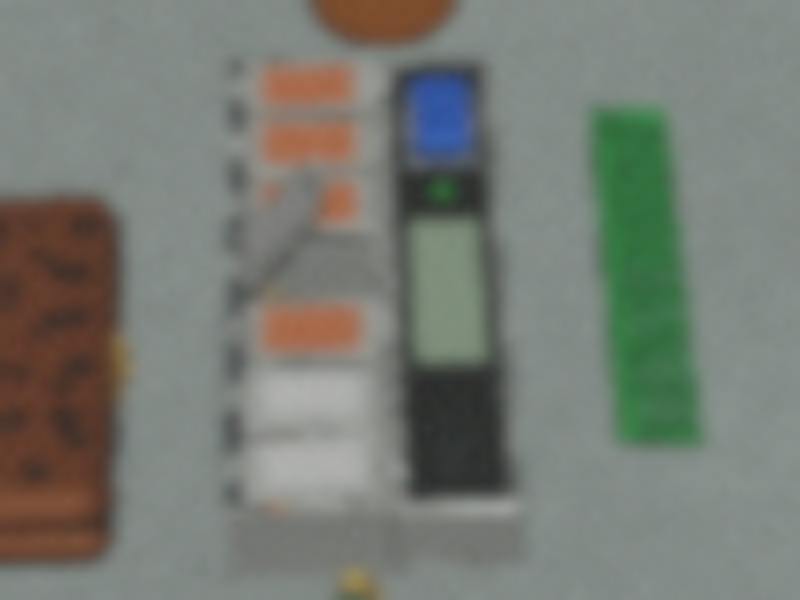

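The 4th flap, in the middle of the row, is the open one: it stands at (415,270) in the scene crop and (290,225) in the side crop. I'll fit the organizer's pose from matching points.

```bash
cat > h.py <<'E'
import numpy as np
from scipy.spatial.transform import Rotation as R
from workcell import camera_info
def proj(c,P):
    p=R.from_euler('xyz',c['orientation']).inv().apply(np.atleast_2d(P)-c['origin'])
    return np.c_[c['cx']+c['fx']*p[:,0]/-p[:,2], c['cy']+c['fy']*p[:,1]/p[:,2]]
def world(p,P): return R.from_euler('z',p[2]).apply(np.array(P)*1e-3)+[p[0],p[1],0]
E
python3 - <<'E'
from h import *
from scipy.optimize import least_squares
obs={'scene':((240,185),[((-52,-118,33),(92,130)),((-52,118,33),(727,122)),((-31,-78,44),(184,165))]),
'side':((235,195),[((-52,118,33),(520,500)),((-52,-118,33),(483,62)),((-31,-78,44),(441,115))])}
def f(p):
    r=[]
    for n,(o,l) in obs.items():
        for P,u in l:
            r.append(proj(camera_info(n),world(p,P))[0]-(np.array(u)/8+o))
    return np.ravel(r)
s=least_squares(f,[.5,0,0]);p=s.x
print(p,s.fun.round(1).tolist())
print('key',world(p,(-31,-78,44)),'hinge',world(p,(46,0,36)),world(p,(16,0,0)))
print(camera_info('wrist'))
E
```

```text
[0.53653346 0.04266175 0.08320659] [-1.7, -0.6, 1.6, -1.4, 0.7, -1.5, -0.9, 1.0, -0.6, -0.9, -1.4, -1.3]
key [ 0.51212333 -0.03764482  0.044     ] hinge [0.58237431 0.04648484 0.036     ] [0.5524781  0.04399152 0.        ]
{'fx': 303.79516308622414, 'fy': 303.79516308622414, 'cx': 277.98750823895386, 'cy': 205.51589155813966, 'origin': array([ 0.30883557, -0.54833465,  0.37474414]), 'orientation': array([-0.32549611,  0.00164058, -1.18943996])}
```

```bash
python3 -m crank '[[[16,30,1],[0,0,-0.86],0],[[16,30,1],[0,0,-0.86],0],[[16,30,1],[0,0,-0.86],0],[[16,30,1],[0,0,-0.86],0],[[16,30,1],[0,0,-0.86],0],[[16,30,1],[0,0,-0.86],0],[[16,30,1],[0,0,-0.86],0],[[16,30,1],[0,0,-0.86],0],[[16,30,1],[0,0,-0.86],0],[[16,30,1],[0,0,-0.86],0]]' 20
python3 -m crank '[[[16,30,1],[0,0,-0.86],0],[[16,30,1],[0,0,-0.86],0],[[16,30,1],[0,0,-0.86],0],[[16,30,1],[0,0,-0.86],0],[[16,30,1],[0,0,-0.86],0],[[16,30,1],[0,0,-0.86],0],[[16,30,1],[0,0,-0.86],0],[[16,30,1],[0,0,-0.86],0],[[16,30,1],[0,0,-0.86],0],[[16,30,1],[0,0,-0.86],0],[[0,0,0],[0,0,0],0],[[0,0,0],[0,0,0],0]]'
python3 - <<'E'
from workcell import capture,camera_info,readout
import cv2,json
s=readout.sense();c=camera_info('wrist')
json.dump({k:(v.tolist() if hasattr(v,'tolist') else v) for k,v in c.items()},open('w1.json','w'))
cv2.imwrite("pics/w1.png",cv2.resize(capture("wrist"),None,fx=1.4,fy=1.4,interpolation=cv2.INTER_CUBIC)[:,:,::-1])
print(s['tcp_pos'],s['tool_rot'],s['wrist_force'],c)
E
```

```text
time_s: 1.03
tcp_pos: [0.3939, -0.2782, 0.2414]
tool_rot: [3.142, -0.0, 0.232]
wrist_force: [0.2, 0.8, 0.1]
grip_width: 0.001
finger_force: 0.0
time_s: 2.03
tcp_pos: [0.5538, 0.0217, 0.251]
tool_rot: [3.141, 0.0, 0.086]
wrist_force: [0.0, -1.3, -0.5]
grip_width: -0.001
finger_force: 0.0
[0.5538083  0.02168029 0.25103685] [3.14147794e+00 3.52909100e-04 8.57166628e-02] [ 0.03426797 -1.26941518 -0.5116298 ] {'fx': 303.79516308622414, 'fy': 303.79516308622414, 'cx': 277.98750823895386, 'cy': 205.51589155813966, 'origin': array([0.63493685, 0.02931104, 0.39492891]), 'orientation': array([-3.26009427e-01,  3.76104563e-04, -1.48652420e+00])}
```

View pics/w1.png

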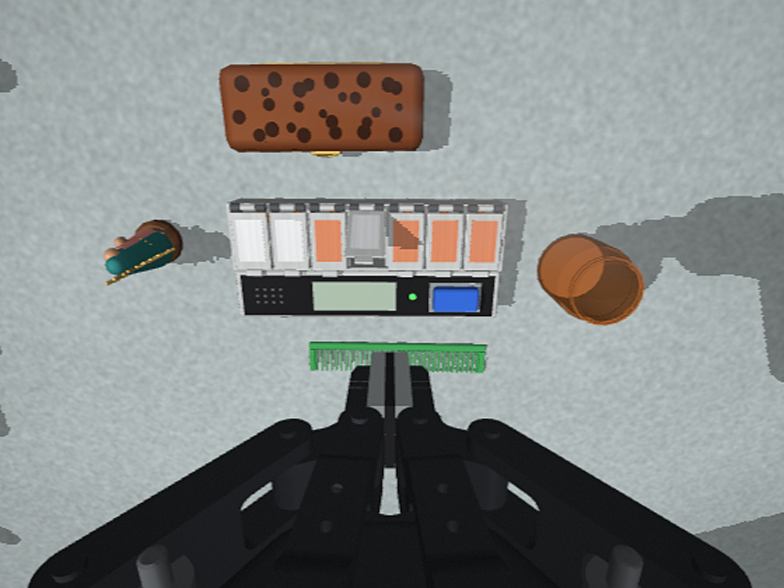

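The wrist view shows the open flap at (367,235), with its hinge at (367,206) and its tab at (367,262). The key is at (456,299), and the module's front corners are at (243,316) and (493,316).

```bash
python3 - <<'E'
from h import *
import json
from scipy.optimize import least_squares
c=json.load(open('w1.json'));
L=[((-52,-118,33),(493,316)),((-52,118,33),(243,316)),((-31,-78,44),(456,298)),((47,0,37),(367,207))]
f=lambda p:np.ravel([proj(c,world(p,P))[0]-np.array(u)/1.4 for P,u in L])
s=least_squares(f,[.53,.04,.08]);p=s.x
print(p,s.fun.round(1).tolist())
print('key',world(p,(-31,-78,44)))
for d in(30,41):print(d,world(p,(47-d,0,0)))
th=.95;print(proj(c,world(p,(47-60*np.cos(th),0,39+60*np.sin(th))))*1.4)
E
```

```text
[0.53617515 0.04031177 0.0832101 ] [2.7, -0.1, -2.2, -0.3, 0.1, 0.3, -0.5, 0.5]
key [ 0.51176531 -0.03999489  0.044     ]
30 [0.55311633 0.04172471 0.        ]
41 [0.54215439 0.04081045 0.        ]
[[363.5991429  264.37258114]]
```

```bash
python3 -m crank '[[[-2,10,-20],[0,0,0],0],[[-2,10,-25],[0,0,0],0],[[0,0,-25],[0,0,0],0],[[0,0,-25],[0,0,0],0],[[0,0,-25],[0,0,0],0],[[0,0,-20],[0,0,0],0],[[0,0,-12],[0,0,0],0],[[0,0,0],[0,0,0],0],[[0,0,0],[0,0,0],0]]'
python3 -m crank '[[[0,0,-4],[0,0,0],0],[[0,0,-4],[0,0,0],0],[[0,0,-4],[0,0,0],0],[[0,0,-4],[0,0,0],0],[[0,0,-4],[0,0,0],0],[[0,0,-4],[0,0,0],0],[[0,0,0],[0,0,0],0]]'
python3 -m crank '[[[0,0,-4],[0,0,0],0],[[0,0,-4],[0,0,0],0],[[0,0,-4],[0,0,0],0],[[0,0,-4],[0,0,0],0],[[0,0,-2],[0,0,0],0],[[0,0,-2],[0,0,0],0],[[0,0,0],[0,0,0],0]]'
```

```text
time_s: 2.83
tcp_pos: [0.5492, 0.0395, 0.0993]
tool_rot: [3.142, 0.001, 0.082]
wrist_force: [-0.5, -0.2, 0.0]
grip_width: 0.003
finger_force: 0.0
time_s: 3.42
tcp_pos: [0.5465, 0.0402, 0.0751]
tool_rot: [-3.141, 0.006, 0.083]
wrist_force: [-6.7, -1.2, 9.0]
grip_width: 0.0
finger_force: 4.6
time_s: 4.0
tcp_pos: [0.5492, 0.0402, 0.0547]
tool_rot: [-3.142, 0.001, 0.083]
wrist_force: [-0.7, 0.1, 1.9]
grip_width: 0.001
finger_force: 0.8
```

```bash
python3 -m crank '[[[0,0,-2],[0,0,0],0],[[0,0,-2],[0,0,0],0],[[0,0,-2],[0,0,0],0],[[0,0,0],[0,0,0],0]]'
python3 -m crank '[[[0,0,-2],[0,0,0],0],[[0,0,-2],[0,0,0],0],[[0,0,0],[0,0,0],0]]'
python3 -m crank '[[[0,0,-1],[0,0,0],0],[[0,0,-1],[0,0,0],0],[[0,0,0],[0,0,0],0]]'
```

```text
time_s: 4.33
tcp_pos: [0.5493, 0.0402, 0.0489]
tool_rot: [-3.142, 0.0, 0.083]
wrist_force: [0.5, -0.8, 0.4]
grip_width: -0.0
finger_force: 0.2
time_s: 4.58
tcp_pos: [0.5492, 0.0403, 0.0449]
tool_rot: [-3.142, 0.001, 0.083]
wrist_force: [1.3, 0.0, 0.3]
grip_width: -0.0
finger_force: 0.0
time_s: 4.83
tcp_pos: [0.5494, 0.0403, 0.0432]
tool_rot: [-3.142, 0.0, 0.083]
wrist_force: [-0.4, -0.7, -0.5]
grip_width: -0.002
finger_force: 0.0
```

```bash
python3 -m crank '[[[0,0,10],[0,0,0],0],[[0,0,25],[0,0,0],0],[[0,0,30],[0,0,0],0],[[-9,-20,30],[0,0,0],0],[[-9,-20,10],[0,0,0],0],[[-9,-20,0],[0,0,0],0],[[-10,-20,0],[0,0,0],0],[[0,0,0],[0,0,0],0],[[0,0,0],[0,0,0],0],[[0,0,0],[0,0,0],0]]'
python3 - <<'E'
from workcell import capture,camera_info,readout
from h import *
import cv2
s=readout.sense();c=camera_info('wrist')
cv2.imwrite("pics/w2.png",cv2.resize(capture("wrist"),None,fx=1.4,fy=1.4,interpolation=cv2.INTER_CUBIC)[:,:,::-1])
print(s['tcp_pos'],s['wrist_force'],proj(c,[[.5118,-.04,.044],world([.5362,.0403,.0832],(-7,0,37.5))])*1.4)
E
```

```text
time_s: 5.67
tcp_pos: [0.5129, -0.0396, 0.1489]
tool_rot: [3.142, -0.001, 0.082]
wrist_force: [0.8, 0.0, 0.0]
grip_width: -0.001
finger_force: 0.0
[ 0.51289498 -0.03961939  0.14890426] [0.80348837 0.01279537 0.00510328] [[391.03207604 285.60348744]
 [263.74370074 245.42221198]]
```

View pics/w2.png

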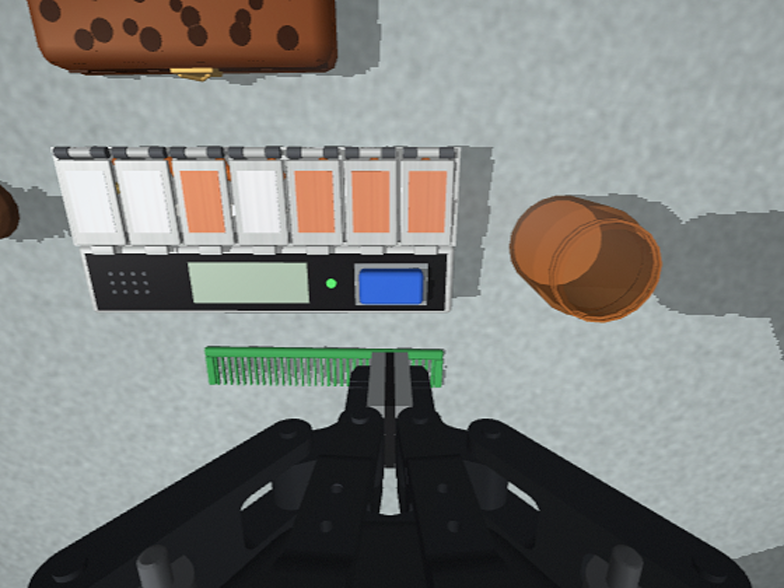

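The flap is shut and level with its neighbours (260,200). The key at (391,286) is where the fit predicted, so I'll press it.

```bash
python3 -m crank '[[[-2,0,-20],[0,0,0],0],[[0,0,-25],[0,0,0],0],[[0,0,-25],[0,0,0],0],[[0,0,-20],[0,0,0],0],[[0,0,-8],[0,0,0],0],[[0,0,-3],[0,0,0],0],[[0,0,0],[0,0,0],0]]'
python3 -m crank '[[[0,0,-2],[0,0,0],0],[[0,0,-2],[0,0,0],0],[[0,0,-1],[0,0,0],0],[[0,0,-1],[0,0,0],0],[[0,0,0],[0,0,0],0],[[0,0,0],[0,0,0],0]]'
```

```text
time_s: 6.3
tcp_pos: [0.5105, -0.0393, 0.047]
tool_rot: [-3.141, 0.001, 0.083]
wrist_force: [1.0, -1.2, -0.4]
grip_width: 0.001
finger_force: 0.0
time_s: 6.8
tcp_pos: [0.5115, -0.0398, 0.042]
tool_rot: [3.141, -0.002, 0.082]
wrist_force: [2.1, 2.7, 4.3]
grip_width: -0.0
finger_force: 1.9
```

```bash
python3 -m crank '[[[0,0,-1],[0,0,0],0],[[0,0,-1],[0,0,0],0],[[0,0,-1],[0,0,0],0],[[0,0,0],[0,0,0],0],[[0,0,0],[0,0,0],0]]'
python3 -m crank '[[[0,0,-1],[0,0,0],0],[[0,0,-0.5],[0,0,0],0],[[0,0,0],[0,0,0],0],[[0,0,0],[0,0,0],0]]'
```

```text
time_s: 7.22
tcp_pos: [0.5114, -0.0398, 0.0387]
tool_rot: [3.141, -0.002, 0.083]
wrist_force: [2.5, 1.5, 6.9]
grip_width: 0.002
finger_force: 3.2
time_s: 7.55
tcp_pos: [0.5115, -0.0398, 0.0379]
tool_rot: [3.141, -0.002, 0.083]
wrist_force: [0.2, 1.4, 16.1]
grip_width: 0.002
finger_force: 7.8
```

```bash
python3 -m crank '[[[0,0,0.4],[0,0,0],0],[[0,0,0],[0,0,0],0],[[0,0,0],[0,0,0],0],[[0,0,0],[0,0,0],0]]'
for i in 1 2 3 4 ; do python3 -m crank '[[[0,0,0],[0,0,0],0],[[0,0,0],[0,0,0],0],[[0,0,0],[0,0,0],0],[[0,0,0],[0,0,0],0],[[0,0,0],[0,0,0],0],[[0,0,0],[0,0,0],0],[[0,0,0],[0,0,0],0],[[0,0,0],[0,0,0],0],[[0,0,0],[0,0,0],0],[[0,0,0],[0,0,0],0],[[0,0,0],[0,0,0],0],[[0,0,0],[0,0,0],0]]' | grep -E 'time|force|pos'; done
```

```text
time_s: 7.88
tcp_pos: [0.5115, -0.0397, 0.038]
tool_rot: [3.141, -0.002, 0.083]
wrist_force: [1.0, 2.3, 11.0]
grip_width: 0.001
finger_force: 5.5
time_s: 8.88
tcp_pos: [0.5115, -0.0397, 0.038]
wrist_force: [2.1, 2.9, 11.3]
finger_force: 5.5
time_s: 9.88
tcp_pos: [0.5115, -0.0398, 0.038]
wrist_force: [1.5, 2.1, 10.7]
finger_force: 5.5
time_s: 10.88
tcp_pos: [0.5115, -0.0398, 0.038]
wrist_force: [1.3, 1.8, 10.3]
finger_force: 5.5
time_s: 11.88
tcp_pos: [0.5115, -0.0397, 0.038]
wrist_force: [1.3, 1.4, 10.9]
finger_force: 5.5
```

```bash
python3 -c "
from workcell import job_done; print(job_done())"
```

```text
the job is handed in; nothing more can be done
None
```

I pressed the open flap (the middle one of the seven) shut, and a wrist picture showed it level with its neighbours. I then held the blue key at its bottom stop with about 11 N for over 4 s and handed the job in still holding it; the hand-in gave no verdict.

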